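# Refit the return spring of a press-down chopper

## Task

Put the hand chopper back together after washing: thread the return spring, tail end first, over the end of the steel post, twisting it a little whenever it snags, until it sits fully home on the lid, without squashing the spring solid or forcing it. Then set the push knob upright over the post so that it rests on the spring, let go, and leave the tomato, the mug and the salt mill where they are.

Things in the scene. Friction and masses are not known exactly. Their poses are not given: they have to be found in the camera images.
- chopper: Hand vegetable chopper, fixed: clear round cup, white lid 104 mm across. Origin: centre of its underside, z up. On the lid stands an upright steel post 16 mm thick, 70 mm tall, in two slotted parts, one above the other with a groove between. Each part sits in its own stiff bearing, turns only above 0.2 N m and stands at any angle: which way their slots face is not reported.
- seat (a point): Centre of the spring seat at the foot of the post, 42 mm across, 78 mm above the worktop, z up. The post's lower part is the index sleeve that turns the blades: from the seat to 32 mm above it, with three slots 6 mm wide, 120 degrees apart, that open upwards into the groove (32 to 39 mm above the seat, all round). They need not line up with the slots of the upper part.
- post_end (a point): Centre of the post's upper end, 70 mm above the seat (148 mm above the worktop), z up. Three slots 6 mm wide and 5 mm deep, 120 degrees apart, open in this end and run down the upper part to the groove, 39 mm above the seat. The spring's tail rests on this end, and again on the top of the lower part, until it is turned over a slot; then it drops in.
- spring: Steel compression spring standing upright, 50 mm tall, coils 26 mm outside, 20 mm inside (2 mm clear all round the post). Origin: centre of the underside of its lowest coil, z up along the spring. Pressed from above it yields 0.6 N per mm and is squashed solid after 20 mm, at 12 N. It does not twist in itself.
- tail (a point): Tail of the spring: the end of the wire (3 mm thick), bent inwards at the lowest coil on the spring's +x side; it reaches in to 4.7 mm from the axis. This point is its tip's middle, 6.2 mm from the axis, 1.5 mm above the spring's underside. In a slot it can turn only about 12 degrees either way from the middle; then it bears on the slot's wall.
- collar_mid (a point): Middle of the black nylon collar on the spring's upper end, on its axis: a ring 34 mm across, 14 mm high, open through the middle (20 mm bore), from 36 to 50 mm above the spring's underside. The spring is gripped here, by its sides.
- knob: Green push knob with a domed top, 40 mm across, 57 mm tall, standing upright, gripped by its sides. Origin: centre of its underside, z up. From below it has a bore 22 mm wide and 44 mm deep that goes over the post; its rim then rests on the collar of the spring, 50 mm above the seat.
- tomato: Red tomato about 57 mm across, 62 mm tall, loose; origin under its centre.
- mug: White mug with red stripes, 87 mm across, 102 mm tall, handle to one side, loose; origin under its centre.
- salt: White turned salt mill, 56 mm across, 155 mm tall, loose; origin under its centre.
Not all that is in view belongs to the job. Of the things shaped like the knob, the green one is meant.

How it is judged (in metres and radians):
On the way, in this order (a step that is already met when the one before it is completed fails the run):
1. the spring is over the end of the post, its tail in an upper slot (z of spring in the frame of seat between 0.005 and 0.06 m and horizontal distance between spring and seat below 0.005 m), for 0.1 s.
2. the spring is fully home on the lid, upright (z of spring in the frame of seat below 0.003 m and horizontal distance between spring and seat below 0.005 m and angle between spring's own z axis and vertical below 0.12 rad and horizontal distance between knob and seat above 0.03 m), for 0.2 s.
At the end, for the whole second after the job is handed in: The spring's underside is within 3 mm of the seat and within 5 mm of the post's axis, upright within 7 degrees; the knob stands upright (7 degrees) over the post within 7 mm of its axis, its rim resting on the spring (40 to 53 mm above the seat); both are at rest (z of spring in the frame of seat below 0.003 m and horizontal distance between spring and seat below 0.005 m and angle between each of spring, knob's own z axis and vertical below 0.12 rad and horizontal distance between knob and seat below 0.007 m and z of knob in the frame of seat between 0.04 and 0.053 m and linear speed of each of knob, spring below 0.02 m/s); the robot touches nothing.
It fails at once if the spring is forced: more than 30 N between the spring and the chopper with its post (contact force between spring and chopper above 30 N).
It fails at once if the knob is rammed on the spring with more than 25 N (contact force between knob and spring above 25 N).
It fails at once if the tomato is pushed more than 30 mm (distance of tomato from where it was at the start of the episode above 0.03 m).
It fails at once if the mug is pushed more than 30 mm (distance of mug from where it was at the start of the episode above 0.03 m).
It fails at once if the salt mill is pushed or knocked over (distance of salt from where it was at the start of the episode above 0.03 m or angle between salt's own z axis and vertical above 0.5 rad).
It also fails if it takes over 72 s, if anything falls off the work surface, if the arm or the gripper's body presses on something with over 40 N, if the wrist force passes 120 N, or if a joint passes its speed limit or range.

## Robot

A 6-joint arm with a two-finger parallel gripper is mounted at the origin on a cart in front of the work surface, level with it; the furniture and walls round the work are solid. World frame = base frame: x ahead of the robot, y to its left, z up, the work surface at z = 0. Lengths are in mm, angles in degrees, forces in N, time in s.
With the tool pointing down it reaches from about 350 to 850 mm from the base axis. Payload 8.1 kg.
Tool frame: the origin (TCP) lies where the fingers leave the gripper's body, on its centre line; the fingertips stand 73 mm ahead of it and the grasp point (between the pads) lies 54 mm ahead of it; z points along the fingers, y is the line along which they close (so a half turn about z gives the same grasp; the last joint's range is limited). The gripper opens to 85 mm and grips with 20 to 120 N. Pads are 22 mm wide; open, the fingers measure 114 mm over their backs; the gripper's body (76 mm by 85 mm) begins 54 mm behind the grasp point. The pads swing forward as they close: fully open they stand 13 mm farther back than shut.
Start: joints at [63.862, 7.471, 85.268, -0, 87.261, -4.893], TCP at [217.396, 559.236, 303.892] pointing down, gripper open.
Joint ranges: [-169.43, 169.43], [-51.17, 129.36], [1.28, 143.12], [-76.62, 256.62], [0, 156.53], [-152.29, 152.29]. Speed limits (degrees/s): [136.94, 136.94, 159.86, 180, 180, 180].

## Interface

Orientations are given as [roll, pitch, yaw] about the fixed x, y, z axes, in that order (R = Rz(yaw) Ry(pitch) Rx(roll)).
In Python, from bench import sense, optics, r gives the robot as it stands.
- The arm moves only by the tool servo_tool, never from a script. Its argument "plan" is a list that holds one entry, the list of rows, each a list of 5 numbers: the shift along the world's x, y, z in m, then the turn about the world's z in degrees, then the finger opening in m, from 0 to 0.0854. A call has 1 to 10 rows; each row shifts and turns the commanded pose from where the row before left it; what a row does not reach is not made up. A row lasts 1/10 s, in which the tool goes at most 50 mm and 8.59 degrees, less where a joint would pass 70% of its speed; a pose out of reach is approached as far as the arm can. A call is refused whole if a number of a shift passes 0.05 or a number of a turn 8.59, either way. A call with a gripper value outside its range is refused whole. The fingers move at their own pace and stop on an object; "force" is the grip in N (left out, the last holds). Time passes only in rows, so rows that do not move let the fingers close. It gives the time, the measured TCP pose, the force, the opening and the grip force at its end, in the units of the state.
- sense(): the state, without advancing time (a new reading comes with each control period).
- optics.snapshot(name): name is "scene" or "top"; returns a dict with "frame" (480x640x3 uint8, blue, green, red), "fx", "fy", "cx", "cy" (pixels), "cam_to_world" (4x4, takes a point from camera to world coordinates). Camera axes: x right, y down, z forward; pixel columns grow to the right and rows downward; lengths in mm; the calibration is good to about 2 mm. A picture is of the moment at which its call begins. There is no depth.
- r.hand_in(): hands the job in; it is judged then, once.
The state is a dict: "time": time; "joint_pos": joint angles; "qd": joint speeds; "joint_efforts": joint torques, N m; "tool_pos": TCP position; "tcp_rot": TCP orientation; "ft_force": force on the tool from outside, world axes, zero at the start; "wrist_torque": the same for the moment, N m; "finger_gap": finger opening in mm; "grip_force": force on a finger pad.
Only numpy, scipy, OpenCV 4.12 (cv2) and the standard library are available. Lean on these libraries where they do the work, as an engineer would, in place of code of your own. Each camera call takes 0.05 s, during which the arm holds its last target. There are 200 camera calls.

## Working session

There is one attempt and no reset: what is moved stays moved. The work goes in short steps, Python scripts to look and compute and a tool call to move; the robot and the scene stay as the last step left them, time stands still between calls to the robot, and variables do not carry over. Pictures are saved under pics/ and viewed, at most 10 in all, crops included, and the job is handed in when it is done.

Besides the shell and the picture viewer there is one more tool, called after "Call:" by a JSON object that holds its "fn" and its "kwargs", one argument or row to a line. servo_tool: Moves the arm, as the interface text tells. Its arguments: {"type":"object","properties":{"plan":{"type":"array"},"force":{"type":"number"}},"required":["plan"]}

```bash
mkdir -p pics
cat > h.py <<'E'
import numpy as np,cv2
from bench import sense,optics,r
def snap(n):
    s=optics.snapshot(n); return s
def ray(s,u,v):
    T=np.array(s["cam_to_world"]); d=T[:3,:3]@np.array([(u-s["cx"])/s["fx"],(v-s["cy"])/s["fy"],1]); return T[:3,3],d
def onz(s,u,v,z):
    o,d=ray(s,u,v); return (o+d*(z-o[2])/d[2]).round(1)
def proj(s,p):
    T=np.linalg.inv(np.array(s["cam_to_world"])); q=T[:3,:3]@np.array(p,float)+T[:3,3]
    return np.array([s["fx"]*q[0]/q[2]+s["cx"],s["fy"]*q[1]/q[2]+s["cy"]]).round(1)
def tri(s1,p1,s2,p2):
    A=[];b=[]
    M=np.zeros((3,3));v=np.zeros(3)
    for s,p in((s1,p1),(s2,p2)):
        o,d=ray(s,*p);d=d/np.linalg.norm(d);P=np.eye(3)-np.outer(d,d);M+=P;v+=P@o
    return np.linalg.solve(M,v).round(1)
E
python3 - <<'E'
from h import *
import pickle
d={}
for n in("scene","top"):
    s=snap(n);d[n]=s;cv2.imwrite(f"pics/{n}0.png",s["frame"])
    print(n,s["fx"],s["cx"],s["cy"],np.array(s["cam_to_world"]).round(3).tolist())
pickle.dump(d,open("d0.pkl","wb"))
print(sense())
E
```

```text
scene 538.2898733822315 316.4668764847962 235.32610209372444 [[0.811, -0.406, 0.421, 99.238], [-0.585, -0.565, 0.582, -595.028], [0.002, -0.719, -0.696, 831.319], [0.0, 0.0, 0.0, 1.0]]
top 449.3258684831435 320.29280584483394 238.5667397581793 [[-0.021, -0.998, 0.059, 476.315], [-0.999, 0.019, -0.036, 30.368], [0.035, -0.06, -0.998, 952.057], [0.0, 0.0, 0.0, 1.0]]
{'time': 0.1, 'joint_pos': array([ 6.38628019e+01,  7.51115735e+00,  8.53253309e+01,  2.03127337e-04,
        8.72604267e+01, -4.89406291e+00]), 'qd': array([ 0.05113458, -0.03288886, -0.20291241, -0.06811451,  0.04349862,
       -0.06829036]), 'joint_efforts': array([ 9.02370375e-04, -5.70957184e+01, -5.01937830e+01, -2.92419772e-04,
        8.14951491e-03,  1.14948948e-04]), 'tool_pos': array([217.21488165, 558.89115234, 302.92333468]), 'tcp_rot': array([-1.79903456e+02, -8.47031154e-03,  1.58756848e+02]), 'ft_force': array([-0.47862073,  0.67056523, -0.41811728]), 'wrist_torque': array([-0.03255304,  0.0141178 , -0.00123814]), 'grip_force': 0.0, 'finger_gap': 85.41667256334993}
```

View pics/scene0.png

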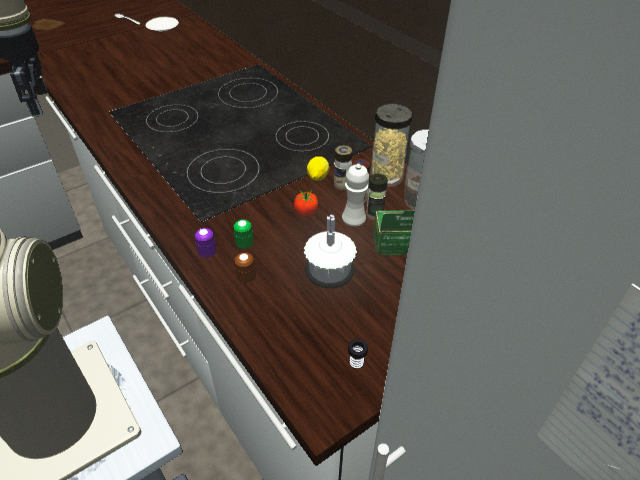

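View pics/top0.png

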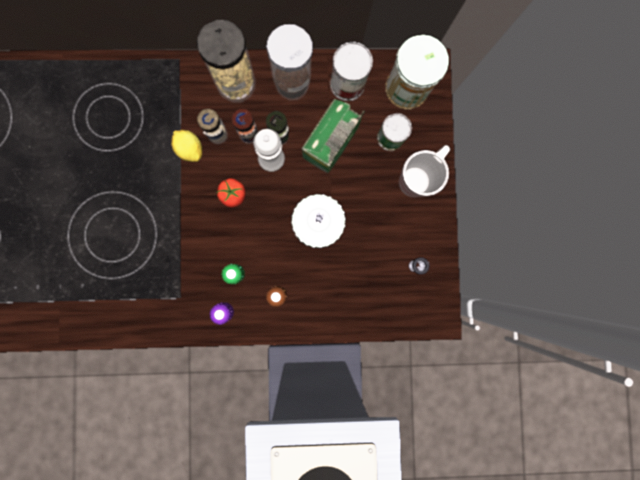

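The scene view shows knob-shaped things: purple (205,240), green (243,233) and brown (244,265). The green one is meant, at top (232,273). The spring stands at scene (357,353) and top (419,266). The chopper post is at scene (331,230) and top (319,218). I'll check these in one composite crop.

Run:
```python
from h import *
import pickle
d=pickle.load(open("d0.pkl","rb"))
def c(n,u,v,w):
    f=d[n]["frame"];k=d[n]["frame"][v-w:v+w,u-w:u+w];return cv2.resize(k,(266,266),interpolation=cv2.INTER_CUBIC)
a=np.hstack([c("top",419,266,17),c("top",319,219,17),c("top",232,273,17)])
b=np.hstack([c("scene",357,353,22),c("scene",331,230,22),c("scene",243,234,22)])
cv2.imwrite("pics/crop1.png",np.vstack([a,b]))
```

```text
(no output)
```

View pics/crop1.png

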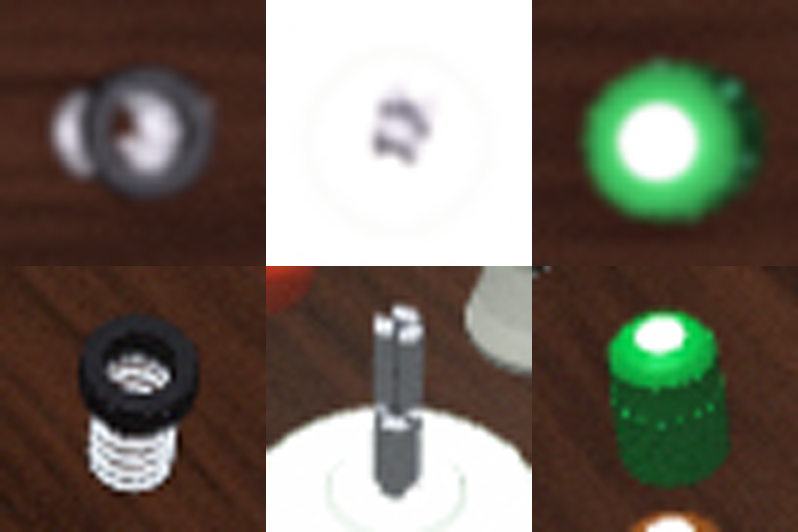

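Run:
```python
from h import *
import pickle
d=pickle.load(open("d0.pkl","rb"));t,s=d["top"],d["scene"]
print("spring top",onz(t,420.9,265.3,50),onz(s,357.4,347.8,50),tri(t,(420.9,265.3),s,(357.4,347.8)))
print("post",onz(t,318.9,217.9,148),onz(s,330.6,216.9,148),"seat",onz(t,318.3,219.4,78))
print("knob",onz(t,230.9,273.7,42),onz(s,243,227,48))
# automatic: green & lid masks
f=t["frame"].astype(int)
m=((f.min(2)>200)).astype(np.uint8);m[:150]=0;m[:, :280]=0;m[:, 360:]=0
c=max(cv2.findContours(m,0,1)[0],key=cv2.contourArea);e=cv2.minEnclosingCircle(c);print("lid",e,onz(t,*e[0],73))
print("px/mm",proj(t,[480,0,148])-proj(t,[470,0,148]))
for n,p in(("tom",(231,193,30)),("mug",(426,173,80)),("mill",(266,141,150))):print(n,onz(t,*p))
```

```text
spring top [ 472.1 -204.5   50. ] [ 467.3 -207.4   50. ] [ 471.  -205.3   44.5]
post [561.5   3.  148. ] [564.3   1.8 148. ] seat [566.    1.8  78. ]
knob [463.4 178.4  42. ] [461.9 172.2  48. ]
lid ((318.0, 220.5), 26.53780746459961) [564.4   2.3  73. ]
px/mm [-0.1 -5.6]
tom [628.6 178.6  30. ]
mug [ 654.3 -213.3   80. ]
mill [702.4  95.7 150. ]
```

Call:
{"fn": "servo_tool", "kwargs": {
  "plan": [
    [[0.025,-0.04,0,0,0.0854],[0.025,-0.04,0,0,0.0854],[0.025,-0.04,0,0,0.0854],[0.025,-0.04,0,0,0.0854],[0.02,-0.044,0,0,0.0854],[0.015,-0.045,0,0,0.0854],[0.01,-0.045,0,-8.5,0.0854],[0.01,-0.045,0,-8.5,0.0854],[0.01,-0.045,0,-8.5,0.0854],[0.01,-0.045,0,-8.5,0.0854]]
  ],
  "force": 40
}}

```text
time: 1.1
tool_pos: [392.2, 128.5, 303.7]
tcp_rot: [-180.0, -0.0, 124.4]
ft_force: [0.9, -0.1, 0.2]
finger_gap: 85.3
grip_force: 0.0
```

Call:
{"fn": "servo_tool", "kwargs": {
  "plan": [
    [[0.01,-0.045,0,-8.5,0.0854],[0.01,-0.045,0,-8.5,0.0854],[0.01,-0.045,0,-8.5,0.0854],[0.01,-0.045,0,-8.5,0.0854],[0.01,-0.045,0,0,0.07],[0.01,-0.045,0,0,0.07],[0.01,-0.045,0,0,0.07],[0,-0.02,0,0,0.06],[0,0,0,0,0.06],[0,0,0,0,0.06]]
  ]
}}

```text
time: 2.1
tool_pos: [462.1, -204.7, 303.3]
tcp_rot: [-179.9, -0.1, 90.7]
ft_force: [-0.4, 1.2, 0.0]
finger_gap: 59.8
grip_force: 0.0
```

Call:
{"fn": "servo_tool", "kwargs": {
  "plan": [
    [[0.004,-0.001,-0.03,0,0.06],[0.004,0,-0.04,0,0.06],[0,0,-0.04,0,0.06],[0,0,-0.04,0,0.06],[0,0,-0.03,0,0.06],[0,0,-0.02,0,0.06],[0,0,-0.006,0,0.06],[0,0,0,0,0.06],[0,0,0,0,0.045],[0,0,0,0,0.045]]
  ]
}}

```text
time: 3.1
tool_pos: [471.6, -206.1, 99.7]
tcp_rot: [179.8, 0.1, 90.8]
ft_force: [-0.9, -0.4, 0.1]
finger_gap: 45.1
grip_force: 0.0
```

Call:
{"fn": "servo_tool", "kwargs": {
  "plan": [
    [[0,0,0,0,0.04],[0,0,0,0,0.04],[0,0,0,0,0.037],[0,0,0,0,0.037],[0,0,0,0,0.034],[0,0,0,0,0.034],[0,0,0,0,0.03],[0,0,0,0,0.03]]
  ],
  "force": 20
}}

```text
time: 3.9
tool_pos: [470.4, -205.8, 97.9]
tcp_rot: [180.0, 0.0, 90.8]
ft_force: [0.1, 0.4, 0.5]
finger_gap: 32.5
grip_force: 19.8
```

Call:
{"fn": "servo_tool", "kwargs": {
  "plan": [
    [[0,0,0,0,0.047],[0,0,0,0,0.047],[0,0,0,-8.5,0.047],[0,0,0,-8.5,0.047],[0,0,0,-8.5,0.047],[0,0,0,-8.5,0.047],[0,0,0,-8.5,0.047],[0,0,0,-8.5,0.047],[0,0,0,-8.5,0.047],[0,0,0,-8.5,0.047]]
  ]
}}

```text
time: 4.9
tool_pos: [470.3, -205.7, 97.8]
tcp_rot: [-180.0, 0.0, 22.4]
ft_force: [1.9, -0.2, 0.8]
finger_gap: 47.0
grip_force: 0.0
```

Call:
{"fn": "servo_tool", "kwargs": {
  "plan": [
    [[0,0,0,-8.5,0.047],[0,0,0,-8.5,0.047],[0,0,0,-5,0.042],[0,0,0,0,0.042],[0,0,0,0,0.038],[0,0,0,0,0.038],[0,0,0,0,0.034],[0,0,0,0,0.034],[0,0,0,0,0.028],[0,0,0,0,0.028]]
  ]
}}

```text
time: 5.9
tool_pos: [470.4, -205.8, 97.9]
tcp_rot: [180.0, -0.0, 0.8]
ft_force: [0.5, 0.6, -0.1]
finger_gap: 32.7
grip_force: 19.8
```

Run:
```python
from h import *
t,s=snap("top"),snap("scene")
x=sense();print(x["tool_pos"],x["tcp_rot"],x["joint_pos"],x["ft_force"],x["finger_gap"])
a=cv2.resize(t["frame"][216:316,370:470],(400,400),interpolation=2);b=cv2.resize(s["frame"][290:390,307:407],(400,400),interpolation=2)
cv2.imwrite("pics/g1.png",np.hstack([a,b]))
```

```text
[ 470.40551874 -205.77576768   97.91724897] [-1.79999908e+02 -1.76507616e-03  7.60060866e-01] [-2.93501783e+01  6.01207529e+00  1.09634445e+02  1.07070185e-03
  6.43519991e+01  5.98892974e+01] [-0.43147267 -0.27573127  0.62501542] 32.181493363632036
```

View pics/g1.png

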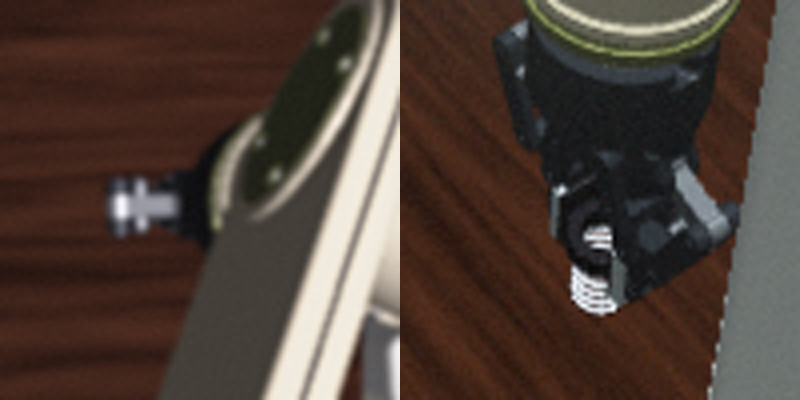

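Call:
{"fn": "servo_tool", "kwargs": {
  "plan": [
    [[0,0,0,0,0.025],[0,0,0.02,0,0.025],[0,0,0.04,0,0.025],[0,0,0.045,0,0.025],[0,0,0.045,0,0.025],[0.01,0.023,0.02,0,0.025],[0.018,0.04,0,0,0.025],[0.02,0.045,0,0,0.025],[0.02,0.045,0,0,0.025],[0.015,0.034,0,0,0.025]]
  ],
  "force": 40
}}

```text
time: 7.0
tool_pos: [553.9, -16.2, 267.8]
tcp_rot: [-180.0, -0.0, 0.8]
ft_force: [0.6, -0.5, -1.5]
finger_gap: 31.6
grip_force: 40.3
```

Call:
{"fn": "servo_tool", "kwargs": {
  "plan": [
    [[0.01,0.021,0,0,0.025],[0,0,0,0,0.025],[0,0,0,0,0.025],[0,0,0,0,0.025]]
  ]
}}

```text
time: 7.4
tool_pos: [563.0, 1.3, 267.6]
tcp_rot: [180.0, 0.0, 0.7]
ft_force: [0.4, -0.8, -1.7]
finger_gap: 31.5
grip_force: 40.3
```

Run:
```python
from h import *
import pickle
t,s=snap("top"),snap("scene");pickle.dump((t,s),open("d1.pkl","wb"))
x=sense();print(x["tool_pos"],x["tcp_rot"],x["joint_pos"],x["ft_force"],x["finger_gap"])
a=cv2.resize(t["frame"][189:249,280:340],(400,400),interpolation=2);b=cv2.resize(s["frame"][180:240,300:360],(400,400),interpolation=2)
cv2.imwrite("pics/g2.png",np.hstack([a,b]))
```

```text
[563.0922587    1.0915989  267.86173209] [1.79986581e+02 8.91567299e-03 6.68165708e-01] [-5.09840365e+00  2.88655025e+00  9.39111817e+01 -1.43473525e-02
  8.32097906e+01  8.42351269e+01] [-0.33703687 -0.57421523 -0.57628643] 31.39151853387142
```

View pics/g2.png

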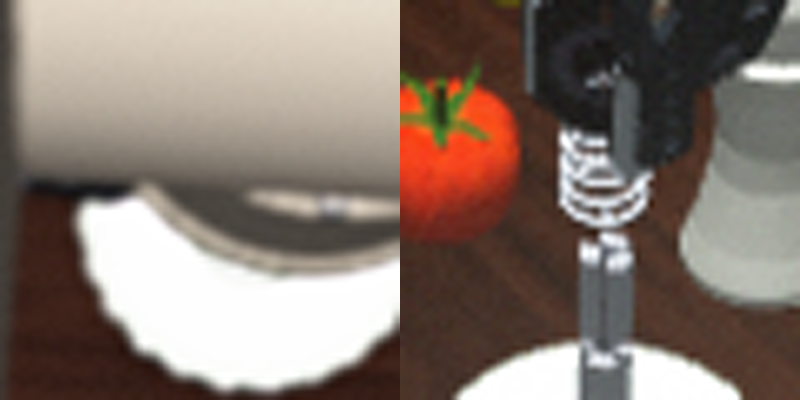

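Run:
```python
from h import *
import pickle
t,s=pickle.load(open("d1.pkl","rb"))
print(proj(s,[563.1,1.1,170]),"obs 330.3,208.8")
print("post obs 330.5 217; lines:",[onz(s,330.5,217,148),onz(s,330.3,208.8,170)])
d=pickle.load(open("d0.pkl","rb"))["scene"]
o,k=ray(s,330,215);print("raydir",k/np.linalg.norm(k))
P=lambda x,y,z:proj(s,[x,y,z])
print(P(563,1,148),P(564,1,148)-P(563,1,148),P(563,2,148)-P(563,1,148),P(563,1,158)-P(563,1,148))
# subpixel post edges & spring bottom from enlarged gray profile
f=s["frame"];g=cv2.cvtColor(f,6)
for r_ in(200,203,206,209,211,213):print(r_,g[r_,318:346].tolist())
for r_ in(218,222,226):print(r_,g[r_,318:346].tolist())
print(g[196:236,330].tolist())
```

```text
[330.5 208.6] obs 330.3,208.8
post obs 330.5 217; lines: [array([564. ,   1.7, 148. ]), array([562.4,   0.9, 170. ])]
raydir [ 0.45664792  0.58799092 -0.66763714]
[330.3 217.4] [ 0.4 -0.2] [-0.3 -0.3] [ 0.1 -3.9]
200 [55, 56, 57, 52, 54, 72, 243, 181, 226, 131, 121, 109, 108, 46, 92, 90, 91, 66, 43, 38, 31, 36, 44, 40, 37, 37, 51, 57]
203 [47, 55, 52, 56, 58, 66, 207, 168, 228, 191, 213, 173, 203, 104, 91, 95, 87, 51, 36, 42, 33, 42, 33, 47, 49, 60, 61, 54]
206 [48, 50, 47, 50, 48, 62, 203, 181, 228, 202, 138, 120, 120, 125, 159, 130, 90, 123, 185, 171, 59, 56, 60, 54, 54, 55, 59, 91]
209 [54, 52, 52, 54, 56, 58, 204, 180, 227, 190, 138, 136, 120, 133, 164, 197, 225, 121, 194, 93, 60, 59, 56, 58, 61, 60, 89, 156]
211 [55, 55, 58, 51, 53, 55, 82, 229, 157, 117, 89, 67, 156, 132, 80, 116, 168, 226, 114, 64, 61, 62, 59, 56, 56, 99, 154, 164]
213 [55, 58, 60, 60, 58, 56, 58, 50, 57, 92, 176, 210, 222, 220, 183, 119, 55, 57, 54, 58, 54, 64, 66, 64, 94, 174, 165, 167]
218 [50, 46, 50, 53, 51, 60, 56, 59, 69, 224, 227, 224, 101, 166, 213, 232, 197, 59, 61, 61, 63, 62, 59, 62, 134, 176, 180, 182]
222 [58, 61, 56, 54, 52, 48, 54, 50, 64, 97, 95, 98, 83, 94, 97, 95, 95, 67, 60, 56, 57, 59, 57, 57, 60, 69, 86, 119]
226 [54, 59, 63, 64, 65, 60, 58, 57, 62, 98, 96, 100, 78, 96, 95, 94, 95, 61, 65, 63, 63, 63, 66, 59, 59, 56, 63, 65]
[33, 28, 33, 32, 108, 218, 95, 203, 228, 131, 120, 225, 57, 120, 228, 156, 198, 222, 118, 227, 160, 112, 101, 93, 86, 83, 83, 85, 85, 76, 78, 82, 81, 85, 81, 73, 97, 203, 224, 129]
```

Call:
{"fn": "servo_tool", "kwargs": {
  "plan": [
    [[0.001,0.0007,-0.006,0,0.025],[0,0,-0.006,0,0.025],[0,0,-0.005,0,0.025],[0,0,-0.002,0,0.025],[0,0,0,0,0.025],[0,0,0,0,0.025]]
  ]
}}

```text
time: 8.1
tool_pos: [564.4, 2.9, 248.9]
tcp_rot: [180.0, 0.0, 0.8]
ft_force: [0.1, -0.2, -1.3]
finger_gap: 31.9
grip_force: 40.2
```

Call:
{"fn": "servo_tool", "kwargs": {
  "plan": [
    [[0,0,-0.002,0,0.025],[0,0,-0.002,0,0.025],[0,0,-0.002,0,0.025],[0,0,-0.001,0,0.025],[0,0,0,0,0.025],[0,0,0,0,0.025]]
  ]
}}

```text
time: 8.7
tool_pos: [564.5, 2.9, 242.1]
tcp_rot: [180.0, -0.0, 0.8]
ft_force: [-0.7, -0.3, 1.8]
finger_gap: 31.5
grip_force: 40.4
```

Run:
```python
from h import *
s=snap("scene")
x=sense();print(x["tool_pos"],x["ft_force"],x["wrist_torque"],x["finger_gap"])
cv2.imwrite("pics/g3.png",cv2.resize(s["frame"][180:240,300:360],(600,600),interpolation=2))
```

```text
[564.45066926   2.94749814 242.10980284] [0.23868488 0.17999713 2.49266298] [-0.00332087  0.04874232  0.01270047] 31.265300732330832
```

View pics/g3.png

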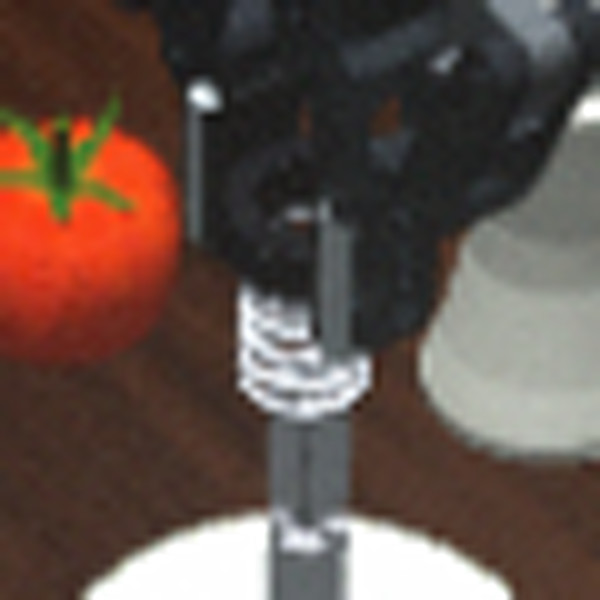

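Call:
{"fn": "servo_tool", "kwargs": {
  "plan": [
    [[0.0006,-0.0007,0,4,0.025],[0,0,0,4,0.025],[0,0,0,4,0.025],[0,0,0,3,0.025],[0,0,0,0,0.025]]
  ]
}}

```text
time: 9.25
tool_pos: [564.7, 2.3, 241.8]
tcp_rot: [-180.0, 0.0, 15.8]
ft_force: [-1.8, 0.6, 2.7]
finger_gap: 31.7
grip_force: 40.4
```

Call:
{"fn": "servo_tool", "kwargs": {
  "plan": [
    [[0,0,0,4,0.025],[0,0,0,4,0.025],[0,0,0,4,0.025],[0,0,0,3,0.025],[0,0,0,0,0.025]]
  ]
}}

```text
time: 9.75
tool_pos: [564.8, 2.2, 241.9]
tcp_rot: [-180.0, 0.0, 30.7]
ft_force: [-2.0, 0.6, 2.2]
finger_gap: 31.7
grip_force: 40.4
```

Call:
{"fn": "servo_tool", "kwargs": {
  "plan": [
    [[0,0,0,4,0.025],[0,0,0,4,0.025],[0,0,0,4,0.025],[0,0,0,3,0.025],[0,0,0,0,0.025]]
  ]
}}

```text
time: 10.25
tool_pos: [564.9, 2.1, 241.9]
tcp_rot: [-180.0, 0.0, 45.7]
ft_force: [-2.1, -0.4, 2.9]
finger_gap: 31.7
grip_force: 40.4
```

Call:
{"fn": "servo_tool", "kwargs": {
  "plan": [
    [[0,0,0,4,0.025],[0,0,0,4,0.025],[0,0,0,4,0.025],[0,0,0,3,0.025],[0,0,0,0,0.025]]
  ]
}}

```text
time: 10.75
tool_pos: [565.0, 2.1, 241.9]
tcp_rot: [180.0, 0.0, 60.6]
ft_force: [-2.2, -0.7, 2.6]
finger_gap: 31.6
grip_force: 40.4
```

Call:
{"fn": "servo_tool", "kwargs": {
  "plan": [
    [[0,0,0,4,0.025],[0,0,0,4,0.025],[0,0,0,4,0.025],[0,0,0,3,0.025],[0,0,0,0,0.025]]
  ]
}}

```text
time: 11.25
tool_pos: [565.1, 2.0, 242.0]
tcp_rot: [180.0, 0.0, 75.6]
ft_force: [-2.0, -0.8, 2.3]
finger_gap: 31.4
grip_force: 40.4
```

Call:
{"fn": "servo_tool", "kwargs": {
  "plan": [
    [[0,0,0,4,0.025],[0,0,0,4,0.025],[0,0,0,4,0.025],[0,0,0,3,0.025],[0,0,0,0,0.025]]
  ]
}}

```text
time: 11.75
tool_pos: [565.3, 2.2, 241.7]
tcp_rot: [180.0, -0.0, 90.6]
ft_force: [1.2, -1.0, -0.7]
finger_gap: 31.2
grip_force: 40.3
```

Call:
{"fn": "servo_tool", "kwargs": {
  "plan": [
    [[0,0,-0.002,0,0.025],[0,0,-0.003,0,0.025],[0,0,-0.003,0,0.025],[0,0,-0.003,0,0.025],[0,0,0,0,0.025]]
  ]
}}

```text
time: 12.25
tool_pos: [565.0, 2.3, 230.4]
tcp_rot: [-180.0, -0.0, 90.7]
ft_force: [1.2, -0.7, 1.2]
finger_gap: 31.5
grip_force: 40.4
```

Run:
```python
from h import *
s=snap("scene")
for i in range(3):
    x=sense();print(x["tool_pos"],x["ft_force"],x["wrist_torque"])
cv2.imwrite("pics/g4.png",cv2.resize(s["frame"][180:240,300:360],(600,600),interpolation=2))
```

```text
[565.0217066    2.24870813 230.67859082] [ 1.49912715 -0.59231043  0.33257928] [-0.14689746 -0.39924403  0.03578836]
[565.0217066    2.24870813 230.67859082] [ 1.49912715 -0.59231043  0.33257928] [-0.14689746 -0.39924403  0.03578836]
[565.0217066    2.24870813 230.67859082] [ 1.49912715 -0.59231043  0.33257928] [-0.14689746 -0.39924403  0.03578836]
```

View pics/g4.png

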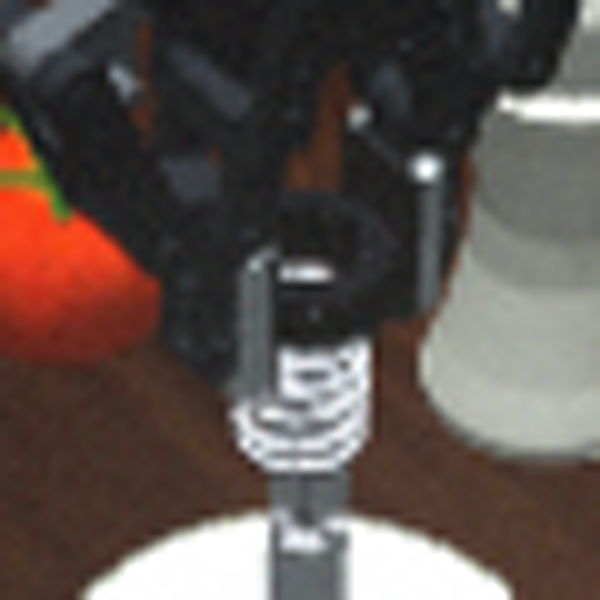

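Call:
{"fn": "servo_tool", "kwargs": {
  "plan": [
    [[0.0003,-0.0003,-0.003,0,0.025],[0,0,-0.003,0,0.025],[0,0,-0.003,0,0.025],[0,0,-0.002,0,0.025],[0,0,0,0,0.025]]
  ]
}}

```text
time: 12.8
tool_pos: [565.2, 2.0, 219.5]
tcp_rot: [-180.0, -0.0, 90.8]
ft_force: [2.0, -0.9, -0.2]
finger_gap: 31.7
grip_force: 40.4
```

Call:
{"fn": "servo_tool", "kwargs": {
  "plan": [
    [[0.0005,-0.0003,-0.003,0,0.025],[0,0,-0.003,0,0.025],[0,0,-0.003,0,0.025],[0,0,-0.002,0,0.025],[0,0,0,0,0.025]]
  ]
}}

```text
time: 13.3
tool_pos: [565.5, 1.7, 208.3]
tcp_rot: [-179.9, -0.0, 90.8]
ft_force: [-0.8, 0.1, -0.3]
finger_gap: 31.8
grip_force: 40.4
```

Free in the groove now. I'll press about 4 mm onto the lower part.

Call:
{"fn": "servo_tool", "kwargs": {
  "plan": [
    [[0,0,-0.002,0,0.025],[0,0,-0.002,0,0.025],[0,0,-0.001,0,0.025],[0,0,0,0,0.025],[0,0,0,0,0.025]]
  ]
}}

```text
time: 13.8
tool_pos: [565.9, 1.6, 204.1]
tcp_rot: [180.0, 0.0, 90.8]
ft_force: [-1.9, 1.1, 3.5]
finger_gap: 31.6
grip_force: 40.6
```

Call:
{"fn": "servo_tool", "kwargs": {
  "plan": [
    [[0,0,0,4,0.025],[0,0,0,4,0.025],[0,0,0,4,0.025],[0,0,0,3,0.025],[0,0,0,0,0.025]]
  ]
}}

```text
time: 14.3
tool_pos: [565.9, 1.4, 204.1]
tcp_rot: [180.0, 0.0, 105.8]
ft_force: [-1.3, -1.7, 2.2]
finger_gap: 31.7
grip_force: 40.6
```

Call:
{"fn": "servo_tool", "kwargs": {
  "plan": [
    [[0,0,0,4,0.025],[0,0,0,4,0.025],[0,0,0,4,0.025],[0,0,0,3,0.025],[0,0,0,0,0.025]]
  ]
}}

```text
time: 14.8
tool_pos: [566.0, 1.3, 204.1]
tcp_rot: [180.0, 0.0, 120.7]
ft_force: [-0.1, -2.4, 2.7]
finger_gap: 31.8
grip_force: 40.6
```

Call:
{"fn": "servo_tool", "kwargs": {
  "plan": [
    [[0,0,0,4,0.025],[0,0,0,4,0.025],[0,0,0,4,0.025],[0,0,0,3,0.025],[0,0,0,0,0.025]]
  ]
}}

```text
time: 15.3
tool_pos: [566.1, 1.4, 204.2]
tcp_rot: [180.0, 0.0, 135.7]
ft_force: [0.2, -2.5, 2.3]
finger_gap: 31.6
grip_force: 40.6
```

Call:
{"fn": "servo_tool", "kwargs": {
  "plan": [
    [[0,0,0,4,0.025],[0,0,0,4,0.025],[0,0,0,4,0.025],[0,0,0,3,0.025],[0,0,0,0,0.025]]
  ]
}}

```text
time: 15.8
tool_pos: [566.1, 1.5, 204.2]
tcp_rot: [180.0, 0.1, 150.6]
ft_force: [1.9, -1.0, 2.7]
finger_gap: 31.6
grip_force: 40.6
```

Call:
{"fn": "servo_tool", "kwargs": {
  "plan": [
    [[0,0,0,4,0.025],[0,0,0,4,0.025],[0,0,0,4,0.025],[0,0,0,3,0.025],[0,0,0,0,0.025]]
  ]
}}

```text
time: 16.3
tool_pos: [565.6, 1.9, 203.4]
tcp_rot: [180.0, -0.0, 165.6]
ft_force: [0.3, 0.5, -1.7]
finger_gap: 31.5
grip_force: 41.1
```

Dropped into a lower slot. Descending towards home, where the TCP should be at about 178.

Call:
{"fn": "servo_tool", "kwargs": {
  "plan": [
    [[0,0,-0.002,0,0.025],[0,0,-0.003,0,0.025],[0,0,-0.003,0,0.025],[0,0,-0.003,0,0.025],[0,0,0,0,0.025]]
  ]
}}

```text
time: 16.8
tool_pos: [565.4, 1.6, 192.0]
tcp_rot: [-180.0, -0.1, 165.7]
ft_force: [-0.0, 0.1, -1.8]
finger_gap: 31.1
grip_force: 41.0
```

Call:
{"fn": "servo_tool", "kwargs": {
  "plan": [
    [[0,0,-0.003,0,0.025],[0,0,-0.003,0,0.025],[0,0,-0.003,0,0.025],[0,0,-0.002,0,0.025],[0,0,0,0,0.025]]
  ]
}}

```text
time: 17.3
tool_pos: [565.6, 1.7, 181.4]
tcp_rot: [-180.0, -0.0, 165.8]
ft_force: [1.1, -0.4, -1.0]
finger_gap: 31.6
grip_force: 41.0
```

Call:
{"fn": "servo_tool", "kwargs": {
  "plan": [
    [[0,0,-0.002,0,0.025],[0,0,-0.002,0,0.025],[0,0,-0.002,0,0.025],[0,0,-0.001,0,0.025],[0,0,0,0,0.025]]
  ]
}}

```text
time: 17.8
tool_pos: [565.9, 1.6, 175.0]
tcp_rot: [-180.0, 0.0, 165.7]
ft_force: [0.5, 0.0, 0.8]
finger_gap: 31.6
grip_force: 41.2
```

Call:
{"fn": "servo_tool", "kwargs": {
  "plan": [
    [[0,0,-0.002,0,0.025],[0,0,0,0,0.025],[0,0,0,0,0.025]]
  ]
}}

```text
time: 18.1
tool_pos: [565.9, 1.6, 173.1]
tcp_rot: [-180.0, 0.0, 165.8]
ft_force: [-0.7, -0.6, 2.1]
finger_gap: 31.6
grip_force: 41.3
```

Call:
{"fn": "servo_tool", "kwargs": {
  "plan": [
    [[0,0,0.002,0,0.025],[0,0,0.001,0,0.025],[0,0,0,0,0.036],[0,0,0,0,0.04],[0,0,0,0,0.05],[0,0,0,0,0.055],[0,0,0,0,0.055],[0,0,0.03,0,0.06],[0,0,0.045,0,0.06],[0,0,0.045,0,0.06]]
  ]
}}

```text
time: 19.1
tool_pos: [565.1, 1.7, 296.3]
tcp_rot: [-180.0, -0.1, 165.8]
ft_force: [1.2, -0.8, 0.4]
finger_gap: 60.1
grip_force: 0.0
```

Call:
{"fn": "servo_tool", "kwargs": {
  "plan": [
    [[-0.02,0.04,0,-8.5,0.07],[-0.02,0.04,0,-8.5,0.07],[-0.02,0.04,0,-8.5,0.07],[-0.02,0.03,0,-8.5,0.07],[0,0,0,0,0.07]]
  ]
}}

```text
time: 19.6
tool_pos: [484.9, 152.8, 296.1]
tcp_rot: [180.0, -0.1, 132.0]
ft_force: [0.8, -0.0, 0.6]
finger_gap: 70.2
grip_force: 0.0
```

Run:
```python
from h import *
s,t=snap("scene"),snap("top")
x=sense();print(x["tool_pos"],x["tcp_rot"],x["joint_pos"][5],x["ft_force"])
cv2.imwrite("pics/g5.png",np.hstack([cv2.resize(s["frame"][195:255,300:360],(400,400),interpolation=2),cv2.resize(t["frame"][199:239,299:339],(400,400),interpolation=2)]))
```

```text
[486.7271428  150.09489485 296.09143305] [1.79984592e+02 3.48415671e-02 1.32440595e+02] -31.057272742280794 [ 0.07431737  0.14504276 -0.94178631]
```

View pics/g5.png

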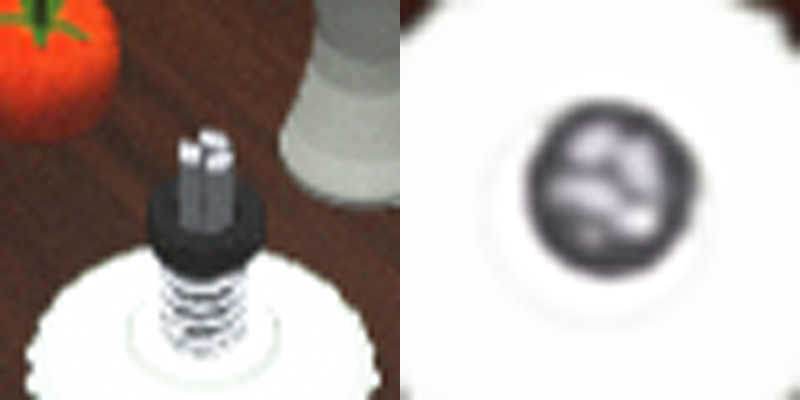

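Run:
```python
from h import *
import pickle
d=pickle.load(open("d0.pkl","rb"));s,t=d["scene"],d["top"]
def mask(f):
    h=cv2.cvtColor(f,40);return cv2.inRange(h,(45,100,30),(80,255,255))
m=mask(s["frame"]);m[:205]=0;m[262:]=0;m[:,:215]=0;m[:,270:]=0
ys,xs=np.nonzero(m);print("scene",xs.min(),xs.max(),ys.min(),ys.max(),xs[ys==ys.max()])
v=ys.max()+.5;u=xs[ys==ys.max()].mean()
p=onz(s,u,v,0);o,_=ray(s,u,v);e=(p-o)[:2];e/=np.linalg.norm(e);print("base centre",p[:2]+20*e)
f=t["frame"];m=mask(f)|cv2.inRange(f,(230,230,230),(255,255,255));m[:255]=0;m[292:]=0;m[:,:213]=0;m[:,250:]=0
ys,xs=np.nonzero(m);print("top",xs.min(),xs.max(),ys.min(),ys.max())
for z in(0,30,40,50):print(z,proj(t,[462.5,176,z]),proj(s,[462.5,176,z]))
```

```text
scene 233 253 219 248 [242 243 244]
base centre [458.2215799  178.24047938]
top 221 243 264 283
0 [235.3 273.7] [244.4 241.9]
30 [233.1 274. ] [243.1 232. ]
40 [232.3 274.1] [242.7 228.6]
50 [231.5 274.2] [242.2 225.2]
```

Call:
{"fn": "servo_tool", "kwargs": {
  "plan": [
    [[-0.0125,0.0135,0,0,0.075],[-0.0125,0.0135,-0.03,0,0.075],[0,0,-0.045,0,0.075],[0,0,-0.045,0,0.075],[0,0,-0.04,0,0.075],[0,0,-0.03,0,0.075],[0,0,-0.015,0,0.075],[0,0,-0.007,0,0.075],[0,0,0,0,0.06],[0,0,0,0,0.06]]
  ],
  "force": 20
}}

```text
time: 20.7
tool_pos: [463.0, 176.3, 84.9]
tcp_rot: [179.9, 0.0, 132.2]
ft_force: [-0.2, -0.0, 0.0]
finger_gap: 60.3
grip_force: 0.0
```

Call:
{"fn": "servo_tool", "kwargs": {
  "plan": [
    [[0,0,0,0,0.05],[0,0,0,0,0.045],[0,0,0,0,0.042],[0,0,0,0,0.04],[0,0,0,0,0.036],[0,0,0,0,0.036],[0,0,0,0,0.036]]
  ]
}}

```text
time: 21.4
tool_pos: [462.4, 176.8, 84.6]
tcp_rot: [179.9, 0.0, 132.2]
ft_force: [-0.9, 0.1, 6.5]
finger_gap: 39.0
grip_force: 19.9
```

Call:
{"fn": "servo_tool", "kwargs": {
  "plan": [
    [[0,0,0,0,0.055],[0,0,0,0,0.055],[0,0,0,-8.5,0.055],[0,0,0,-8.5,0.055],[0,0,0,-8.5,0.055],[0,0,0,-8.5,0.055],[0,0,0,-8.5,0.055],[0,0,0,-8.5,0.055],[0,0,0,-8.5,0.055],[0,0,0,-8.5,0.055]]
  ]
}}

```text
time: 22.4
tool_pos: [461.6, 176.5, 83.6]
tcp_rot: [-180.0, 0.0, 63.8]
ft_force: [0.5, -1.7, 0.1]
finger_gap: 54.8
grip_force: 0.0
```

Call:
{"fn": "servo_tool", "kwargs": {
  "plan": [
    [[0,0,0,-8.5,0.055],[0,0,0,-8.5,0.055],[0,0,0,-5,0.05],[0,0,0,0,0.05],[0,0,0,0,0.045],[0,0,0,0,0.042],[0,0,0,0,0.036],[0,0,0,0,0.036],[0,0,0,0,0.036],[0,0,0,0,0.036]]
  ]
}}

```text
time: 23.4
tool_pos: [461.9, 176.6, 83.9]
tcp_rot: [180.0, 0.0, 42.2]
ft_force: [0.4, -0.6, -0.2]
finger_gap: 38.1
grip_force: 20.2
```

Call:
{"fn": "servo_tool", "kwargs": {
  "plan": [
    [[0,0,0,0,0.03],[0,0,0.02,0,0.03],[0,0,0.04,0,0.03],[0,0,0.045,0,0.03],[0,0,0.045,0,0.03],[0.01,-0.017,0.02,0,0.03],[0.02,-0.034,0,0,0.03],[0.025,-0.042,0,0,0.03],[0.025,-0.042,0,0,0.03],[0.015,-0.026,0,0,0.03]]
  ],
  "force": 40
}}

```text
time: 24.4
tool_pos: [558.0, 12.8, 253.9]
tcp_rot: [180.0, 0.0, 42.1]
ft_force: [-0.4, 0.4, -0.7]
finger_gap: 37.6
grip_force: 40.4
```

Call:
{"fn": "servo_tool", "kwargs": {
  "plan": [
    [[0.008,-0.014,0,0,0.03],[0,0,0,0,0.03],[0,0,0,0,0.03],[0,0,0,0,0.03]]
  ]
}}

```text
time: 24.8
tool_pos: [564.4, 2.9, 253.7]
tcp_rot: [-180.0, 0.0, 42.3]
ft_force: [-0.3, 0.0, -0.2]
finger_gap: 37.8
grip_force: 40.4
```

Run:
```python
from h import *
s=snap("scene")
x=sense();print(x["tool_pos"],x["tcp_rot"],x["ft_force"],x["finger_gap"])
P=x["tool_pos"];b=[P[0],P[1],P[2]-84];print("knob base px",proj(s,b),"post",proj(s,[565,1.8,148]))
cv2.imwrite("pics/g6.png",cv2.resize(s["frame"][175:235,300:360],(600,600),interpolation=2))
```

```text
[564.40761899   2.98410405 253.84604137] [-1.79970716e+02  2.89278743e-04  4.22888607e+01] [-0.09313523 -0.2542223  -0.67996283] 37.77830749694409
knob base px [330.5 207.8] post [330.9 216.8]
```

View pics/g6.png

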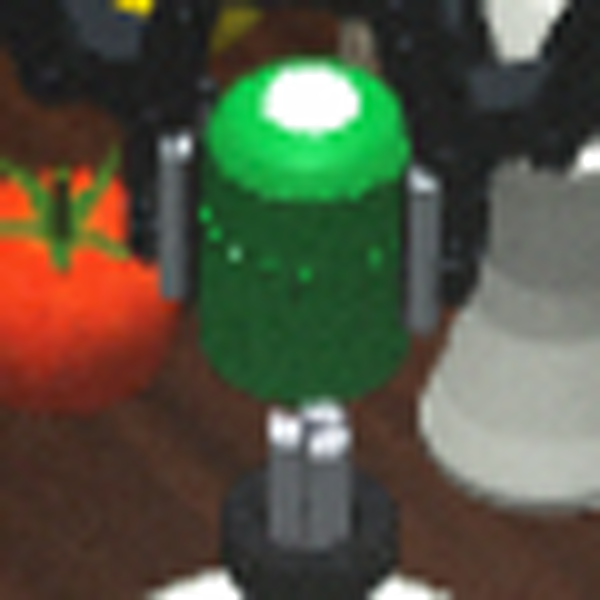

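Call:
{"fn": "servo_tool", "kwargs": {
  "plan": [
    [[0.0006,-0.001,0,0,0.03],[0,0,-0.005,0,0.03],[0,0,-0.006,0,0.03],[0,0,-0.006,0,0.03],[0,0,-0.004,0,0.03],[0,0,-0.003,0,0.03],[0,0,0,0,0.03]]
  ]
}}

```text
time: 25.55
tool_pos: [565.2, 0.6, 229.1]
tcp_rot: [-180.0, 0.0, 42.2]
ft_force: [0.4, 0.1, -0.6]
finger_gap: 37.9
grip_force: 40.4
```

Call:
{"fn": "servo_tool", "kwargs": {
  "plan": [
    [[0,0.001,-0.003,0,0.03],[0,0,-0.004,0,0.03],[0,0,-0.004,0,0.03],[0,0,-0.003,0,0.03],[0,0,-0.001,0,0.03],[0,0,0,0,0.03]]
  ]
}}

```text
time: 26.15
tool_pos: [565.4, 1.6, 214.6]
tcp_rot: [-180.0, 0.0, 42.2]
ft_force: [0.8, -0.6, -0.9]
finger_gap: 37.9
grip_force: 40.4
```

Call:
{"fn": "servo_tool", "kwargs": {
  "plan": [
    [[0,0,-0.001,0,0.03],[0,0,-0.001,0,0.03],[0,0,-0.001,0,0.03],[0,0,-0.001,0,0.03],[0,0,0,0,0.03]]
  ]
}}

```text
time: 26.65
tool_pos: [565.5, 1.6, 210.8]
tcp_rot: [-180.0, 0.0, 42.2]
ft_force: [0.3, 0.3, -1.0]
finger_gap: 38.3
grip_force: 40.4
```

Call:
{"fn": "servo_tool", "kwargs": {
  "plan": [
    [[0,0,-0.001,0,0.03],[0,0,-0.001,0,0.03],[0,0,-0.001,0,0.03],[0,0,0,0,0.03],[0,0,0,0,0.03]]
  ]
}}

```text
time: 27.15
tool_pos: [565.6, 1.6, 208.1]
tcp_rot: [180.0, -0.0, 42.2]
ft_force: [-0.8, 0.7, 1.3]
finger_gap: 37.6
grip_force: 40.5
```

Contact is soft, with the force up about 2 N. I'll back off 2 mm, let go and retreat.

Call:
{"fn": "servo_tool", "kwargs": {
  "plan": [
    [[0,0,0.0015,0,0.03],[0,0,0,0,0.042],[0,0,0,0,0.046],[0,0,0,0,0.055],[0,0,0,0,0.065],[0,0,0,0,0.07],[0,0,0.02,0,0.07],[0,0,0.04,0,0.07],[0,0,0.045,0,0.07],[0,0,0.04,0,0.07]]
  ]
}}

```text
time: 28.15
tool_pos: [565.4, 1.6, 356.4]
tcp_rot: [180.0, -0.0, 42.2]
ft_force: [0.6, -0.5, 0.6]
finger_gap: 70.0
grip_force: 0.0
```

Call:
{"fn": "servo_tool", "kwargs": {
  "plan": [
    [[-0.02,0.035,0,0,0.07],[-0.03,0.04,0,0,0.07],[-0.03,0.04,0,0,0.07],[-0.02,0.03,0,0,0.07],[0,0,0,0,0.07]]
  ]
}}

```text
time: 28.65
tool_pos: [463.4, 149.7, 354.8]
tcp_rot: [-179.9, -0.1, 42.4]
ft_force: [0.6, 0.1, 0.0]
finger_gap: 69.9
grip_force: 0.0
```

Run:
```python
from h import *
s,t=snap("scene"),snap("top")
x=sense();print(x["tool_pos"],x["ft_force"])
cv2.imwrite("pics/g7.png",np.hstack([cv2.resize(s["frame"][185:265,290:370],(400,400),interpolation=2),cv2.resize(t["frame"][189:249,289:349],(400,400),interpolation=2)]))
```

```text
[465.25614283 147.18186479 354.67431302] [-0.56391219  0.04291011 -0.44299571]
```

View pics/g7.png

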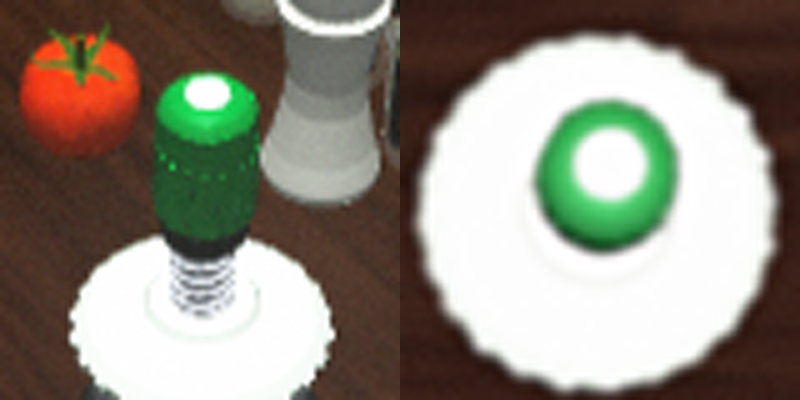

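The picture shows the knob upright at crop (207,160), resting on the collar, with the tomato and the mill undisturbed. Handing in.

```bash
python3 -c "
from bench import r
print(r.hand_in())"
```

```text
the job is handed in; nothing more can be done
None
```

The chopper is back together and handed in at about 29 s: spring fully home on the lid, green knob upright on its collar, no pressing reading above about 6 N; the tomato and salt mill looked untouched in the last picture (the mug was out of frame, but the arm never went near it); no verdict was returned.

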